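# Weigh the unregistered specimen pots

### The job

Weigh all the specimen pots from the dark foam mat together: slide the scale's small orange switch fully on (towards the green dot), set the empty aluminium tray flat and centred on the scale's pan and let go, then press the blue tare button before any pot goes in. Put every pot into the tray and leave it all standing untouched on the pan for two seconds; only then carry the loaded tray back to the middle of the blue mat and slide the switch fully off again. Do not press tare with pots in the tray, and leave the two jars and the brush beyond the scale where they are.

Things in the scene. Friction and masses are not known exactly. Their poses are not given: they have to be found in the camera images.
- scale: white bench scale, fixed. Origin on the bench under the pan's centre; x away from the console, y to the left seen from the console, z up. Body x -165 to +85, y -120 to +120 mm, top z 40 mm; console is the strip x -165 to -85 mm. Slot in the console: centre x -127, y +35 mm, 36 mm wide (x), 88 mm long (y), floor at z 30 mm; green dot (on) at its +y end, red dot (off) at its -y end
- pan (a point): centre of the top face of the stainless pan, 160 mm (x) by 190 mm (y), 60 mm above the bench; axes as the scale's
- power (a joint): slide switch position in m: 0 = fully off, 0.012 = fully on, moving along the scale's +y; stays where it is left; takes about 2 N. Starts within 2 mm of off.
- power_top (a point): middle of the top of the orange switch nub: 26 mm (scale x, across the slot) by 10 mm (y, along it), 8.5 mm tall, top flush with the console (z 40 mm). At 0 its centre is at scale x -127, y +29 mm. A fingertip in the slot pushes it against its side; the slot leaves 33 mm free on its red side when off, 33 mm on its green side when on
- tare (a joint): tare button travel in m: 0 = up, 0.005 = fully pressed (needs about 4 N); springs back; counts as pressed from 0.0035
- tare_top (a point): centre of the top of the blue tare button (12 mm radius), at scale x -127, y -75, z 58 mm when up: 18 mm above the console, in a black collar of 20 mm radius that ends 6 mm below the button's top; moves down with it
- tray: loose aluminium tray, 170 mm (its x) by 124 mm (y), 0.3 kg; origin at the centre of its underside, z up. Floor 4 mm thick, rim 3 mm thick, 18 mm high. In its middle a black upright grip plate, 60 mm long (x), 12 mm thick (y), top 80 mm above the underside: lift it by that. Two pots fit each side of it, centres at x +-42, y +-33 mm. Starts on the blue mat
- blue_mat: fixed blue mat, 240 mm (x) by 200 mm (y), 4 mm thick, where the tray lives; origin at the centre of its underside on the bench. To the left or the right of the scale.
- foam_mat: fixed dark grey foam mat, 220 mm (x) by 200 mm (y), 4 mm thick, on which the pots stand at the start; origin at the centre of its underside
- pot1: specimen pot: closed clear glass cylinder, 38 mm diameter, 42 mm high, mint-green lid (top 13 mm, same diameter), cream dried sea star inside, about 70 g; origin at its centre (21 mm above its underside), z along its axis towards the lid. Held by the lid, the gripper clears the tray's plate. May be absent (None).
- pot2: specimen pot: closed clear glass cylinder, 38 mm diameter, 42 mm high, mint-green lid (top 13 mm, same diameter), cream dried sea star inside, about 70 g; origin at its centre (21 mm above its underside), z along its axis towards the lid. Held by the lid, the gripper clears the tray's plate. May be absent (None).
- pot3: specimen pot: closed clear glass cylinder, 38 mm diameter, 42 mm high, mint-green lid (top 13 mm, same diameter), cream dried sea star inside, about 70 g; origin at its centre (21 mm above its underside), z along its axis towards the lid. Held by the lid, the gripper clears the tray's plate. May be absent (None).
- pot4: specimen pot: closed clear glass cylinder, 38 mm diameter, 42 mm high, mint-green lid (top 13 mm, same diameter), cream dried sea star inside, about 70 g; origin at its centre (21 mm above its underside), z along its axis towards the lid. Held by the lid, the gripper clears the tray's plate. May be absent (None).
- jar_tall: bystander: amber jar, 68 mm diameter, 130 mm high; origin at the centre of its underside; leave alone
- jar_small: bystander: green jar with white cap, 52 mm diameter, 85 mm high; origin at the centre of its underside; leave alone
- dust_brush: bystander: dusting brush 160 mm long lying beyond the scale; leave alone

How it is judged:
By the outcome, as a careful person would: the job done as asked, in the order asked, and still so for the second after the job is handed in, with the robot touching nothing.
Of pot1, pot2, pot3, pot4 only 2 to 4 are there at a start; the rules pass over those that are not, and their reading is None.
At some moment in a run one of pot1, pot2, pot3, pot4 may be knocked a few centimetres aside while the robot is not near it.
Once in a run the grip may slacken for a moment while it holds something.
It also fails if it takes over 210 s, if anything falls off the work surface, if the arm or the gripper's body presses on something with over 40 N, if the wrist force passes 120 N, or if a joint passes its speed limit or range.

### The arm

A 6-joint arm with a two-finger parallel gripper is mounted at the origin on the work surface. World frame = base frame: x ahead of the robot, y to its left, z up, the work surface at z = 0. Lengths are in m, angles in degrees, forces in N, time in s.
With the tool pointing down it reaches from about 0.3 to 0.75 m from the base axis. Payload 8.5 kg.
Tool frame: the origin (TCP) lies midway between the tips of the shut fingers; the grasp point (between the pads) lies 19 mm behind it; z points along the fingers, y is the line along which they close (so a half turn about z gives the same grasp; the last joint's range is limited). The gripper opens to 85 mm and grips with 20 to 120 N. Pads are 22 mm wide; open, the fingers measure 114 mm over their backs; the gripper's body (76 mm by 85 mm) begins 54 mm behind the grasp point. The pads swing forward as they close: fully open they stand 13 mm farther back than shut.
Start: joints at [50.747, 21.807, 74.336, -0, 83.858, -12.336], TCP at [0.249, 0.49, 0.231] pointing down, gripper open.
Joint ranges: [-178.18, 178.18], [-50.72, 133.34], [12.68, 142.11], [-81.47, 261.47], [9.98, 163.14], [-165.26, 165.26]. Speed limits (degrees/s): [136.94, 136.94, 180, 180, 180, 180].

### API

Orientations are given as [roll, pitch, yaw] about the fixed x, y, z axes, in that order (R = Rz(yaw) Ry(pitch) Rx(roll)).
In Python, from station import manip, optics gives the robot as it stands (manip), with the cameras (optics).
- The arm moves only by the shell command python3 steer.py 'ROWS' [OPENING] [FORCE]. ROWS is a JSON list of rows, 1 to 8 of them, each written [[dx, dy, dz], turn]: dx, dy, dz in shares of the most that a row can go, 1 being 50 mm, then a turn about the tool's z in parts of the range, where 1.0 means 90 degrees; each row shifts and turns the commanded pose from where the row before left it, along the tool's axes as they then stand; what a row does not reach is not made up. A row lasts 1/10 s, in which the tool goes at most 0.05 m and 8.59 degrees, less where a joint would pass 70% of its speed; a pose out of reach is approached as far as the arm can. OPENING is the finger opening in m, set as the command begins (- or left out keeps the last). The fingers move at their own pace and stop on an object; FORCE is the grip in N (left out, the last holds). Time passes only in rows, so rows that do not move let the fingers close. It prints the time, the measured TCP pose, the force, the opening and the grip force at its end. Shift and turn numbers lie between -1 and 1, and a call with a number outside is refused. Input that does not fit is refused with a message, and nothing moves.
- manip.get_state(): the state, without advancing time (a new reading comes with each control period).
- optics.grab_frame(name): name is "scene" or "top" or "wrist"; returns (picture, depth): 400x640x3 uint8, red, green, blue; 400x640 float32, m along the optical axis (not along the pixel's ray), 0 where there is no reading.
- optics.get_calibration(name): a dict with "K" (3x3 intrinsics, pixels), "R" (3x3) and "t" (3): a world point X has camera coordinates R X + t; the wrist camera has in their place "hand_eye" (4x4, takes a point from camera to tool coordinates, whose origin is the TCP and whose axes are the flange's). Camera axes: x right, y down, z forward; pixel columns grow to the right and rows downward; lengths in m; the calibration is good to about 2 mm. A picture is of the moment at which its call begins: read the wrist's pose just before it. get_calibration takes no time and is no camera call.
- manip.job_done(): hands the job in; it is judged then, once.
The state is a dict: "time": time; "joints": joint angles; "joint_vel": joint speeds; "joint_torque": joint torques, N m; "tcp_pos": TCP position; "orientation": TCP orientation; "force": force on the tool from outside, world axes, zero at the start; "torque": the same for the moment, N m; "gripper_width": finger opening in m; "grip_force": force on a finger pad.
Only numpy, scipy, OpenCV 4.12 (cv2) and the standard library are available. Lean on these libraries where they do the work, as an engineer would, in place of code of your own. Each camera call takes 0.05 s, during which the arm holds its last target. There are 200 camera calls.

## Working session

There is one attempt and no reset: what is moved stays moved. The work goes in short steps, Python scripts to look and compute and a shell command to move; the robot and the scene stay as the last step left them, time stands still between calls to the robot, and variables do not carry over. Pictures are saved under pics/ and viewed, at most 14 in all, crops included, and the job is handed in when it is done.

```bash
ls; mkdir -p pics
python3 - <<'E'
from station import manip, optics
import cv2
print(manip.get_state())
for n in("scene","top"):
    p,d=optics.grab_frame(n); cv2.imwrite(f"pics/{n}0.png",p[:,:,::-1])
    import numpy as np; np.save(f"pics/{n}0.npy",d)
    print(optics.get_calibration(n))
print(optics.get_calibration("wrist"))
E
```

```text
pics
station.py
steer.py
{'time': 0.0, 'joints': array([ 5.07462739e+01,  2.18431116e+01,  7.43846413e+01,  1.80088439e-03,
        8.38583516e+01, -1.23363851e+01]), 'joint_vel': array([-0.00205964, -0.01137757,  0.04582226, -0.01004494,  0.02787133,
       -0.0338757 ]), 'joint_torque': array([ 4.87647776e-04, -4.48454118e+01, -2.31286705e+01, -1.99832621e-04,
        4.65754070e-03, -2.33508717e-05]), 'tcp_pos': array([0.24880113, 0.49018536, 0.23069256]), 'orientation': array([-1.79916266e+02, -2.01452189e-02,  1.53082450e+02]), 'force': array([-0.98143064,  0.01961708,  0.47430571]), 'torque': array([0.03209383, 0.00375856, 0.00955186]), 'grip_force': 0.0, 'gripper_width': 0.08569143815130469}
{'K': array([[435.33786758,   0.        , 321.42792167],
       [  0.        , 435.33786758, 194.67090609],
       [  0.        ,   0.        ,   1.        ]]), 'R': array([[ 0.60057622,  0.79954898,  0.00544383],
       [ 0.66438098, -0.49523437, -0.55976855],
       [-0.4448664 ,  0.33980046, -0.82863112]]), 't': array([-0.32843611, -0.34640777,  1.43627071])}
{'K': array([[477.6330957 ,
[... 152 characters left out ...]
649597, -0.99954874,  0.01415195],
       [-0.98236792,  0.02341437, -0.18548593],
       [ 0.18507087, -0.01881705, -0.98254501]]), 't': array([-0.00720661,  0.60298017,  1.16911574])}
{'K': array([[281.22854809,   0.        , 320.7616785 ],
       [  0.        , 281.22854809, 202.65334877],
       [  0.        ,   0.        ,   1.        ]]), 'hand_eye': array([[ 4.17832402e-04, -9.64130382e-01, -2.65428772e-01,
         6.78438411e-02],
       [ 9.99999863e-01,  3.18839932e-04,  4.16040349e-04,
        -7.59561793e-04],
       [-3.16487849e-04, -2.65428909e-01,  9.64130382e-01,
        -1.42640030e-01],
       [ 0.00000000e+00,  0.00000000e+00,  0.00000000e+00,
         1.00000000e+00]])}
```

View pics/top0.png

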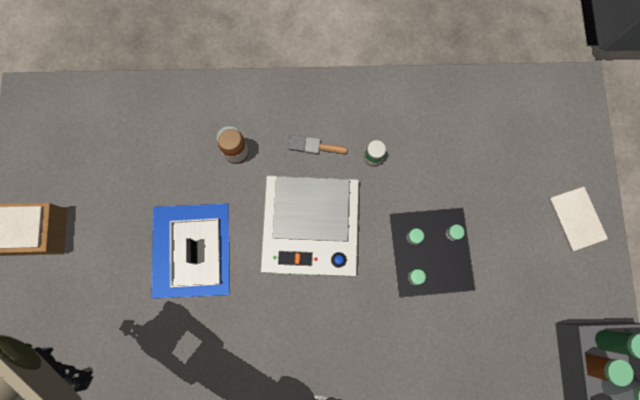

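View pics/scene0.png

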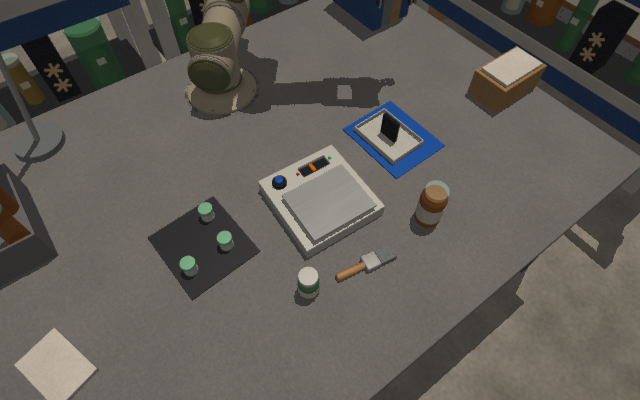

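The top view shows the scale at about (310,226), with the switch at (297,258) and tare at (339,260). The tray is at (195,252) on the blue mat. There are three pots on the foam, at (416,236), (456,232) and (417,277).

```bash
cat > h.py <<'E'
import numpy as np, cv2
from station import manip, optics
from scipy.spatial.transform import Rotation as Ro
def cam(n,s=None):
    c=optics.get_calibration(n)
    if n!="wrist": return c["K"],c["R"].T,-c["R"].T@c["t"]
    R=Ro.from_euler("xyz",s["orientation"],degrees=True).as_matrix(); H=c["hand_eye"]
    return c["K"],R@H[:3,:3],R@H[:3,3]+s["tcp_pos"]
def look(n,save=None):
    s=manip.get_state(); p,d=optics.grab_frame(n)
    if save: cv2.imwrite(f"pics/{save}.png",p[:,:,::-1])
    return p,d,cam(n,s)
def cloud(d,C):
    K,R,t=C; v,u=np.mgrid[:400,:640]
    X=np.stack([(u-K[0,2])/K[0,0]*d,(v-K[1,2])/K[1,1]*d,d],-1)@R.T+t
    X[d==0]=np.nan; return X
def ray(u,v,z,C):
    K,R,t=C; r=R@np.array([(u-K[0,2])/K[0,0],(v-K[1,2])/K[1,1],1]); return t+r*(z-t[2])/r[2]
def rect(m,z,C,k=1):
    # largest blobs of mask, minAreaRect of the pixels projected on plane z
    n,l,st,ce=cv2.connectedComponentsWithStats(m.astype(np.uint8)); o=[]
    for i in sorted(range(1,n),key=lambda i:-st[i,4])[:k]:
        c=max(cv2.findContours((l==i).astype(np.uint8),cv2.RETR_EXTERNAL,cv2.CHAIN_APPROX_NONE)[0],key=len)[:,0]
        w=np.array([ray(a,b,z,C)[:2] for a,b in c])
        (x,y),(a,b),th=cv2.minAreaRect((w*1000).astype(np.float32))
        o.append((np.round([x,y,a,b,th],1),st[i,4],np.round(ce[i])))
    return o
def hsv(p): return cv2.cvtColor(p,cv2.COLOR_RGB2HSV).astype(int).transpose(2,0,1)
def to(x,y,z,yaw=None):
    "shift in tool axes to a world goal, and turn about tool z"
    s=manip.get_state(); R=Ro.from_euler("xyz",s["orientation"],degrees=True).as_matrix()
    d=R.T@(np.array([x,y,z])-s["tcp_pos"]); 
    print("tool shift",np.round(d,4),"turn",None if yaw is None else round((s["orientation"][2]-yaw+90)%180-90,1))
E
python3 - <<'E'
from h import *
p,d,C=look("top"); X=cloud(d,C); z=X[...,2]; H,S,V=hsv(p)
print("bench z",np.nanmedian(z[320:380,420:540]), "pan z",np.nanmedian(z[190:230,280:345]))
box=np.zeros((400,640),bool); box[165:290,140:490]=1
print("pan",rect(box&(abs(z-.06)<.009)&(S<60)&(np.arange(640)>255)[None]&(np.arange(640)<365)[None]&(np.arange(400)<243)[:,None],.06,C))
print("body",rect(box&(z>.028)&(np.arange(640)>250)[None]&(np.arange(640)<370)[None],.04,C))
print("blue",rect(box&(H>100)&(H<125)&(S>130),.004,C,2))
print("tray",rect(box&(V>140)&(S<60)&(np.arange(640)<235)[None],.022,C))
print("plate",rect(box&(z>.06)&(np.arange(640)<235)[None],.084,C))
print("foam",rect(box&(V<60)&(np.arange(640)>380)[None],.004,C))
print("mint",rect(box&(H>55)&(H<90)&(S>50)&(V>90),.046,C,4))
print("orange",rect(box&(H<15)&(S>150)&(V>120),.04,C,2))
print("tare",rect(box&(H>100)&(H<125)&(S>130)&(np.arange(640)>300)[None],.058,C))
print("green",rect(box&(H>45)&(H<80)&(S>80)&(np.arange(640)<290)[None],.04,C))
E
```

```text
bench z -0.00018052688540515227 pan z 0.05957095475167418
pan [(array([584.3,  -8.4, 189.5, 160. ,  86.2]), np.int32(4578), array([311., 209.]))]
body [(array([543.8,  -5.7, 239.9, 252.2,  86.2]), np.int32(8873), array([310., 226.]))]
blue [(array([498.5, 310.1, 224.9, 198. ,   1. ]), np.int32(2957), array([186., 241.])), (array([457.5, -77.5,  23.6,  26.1,  88.1]), np.int32(85), array([339., 259.]))]
tray [(array([483.4, 295.4, 171. , 124.3,   2. ]), np.int32(2706), array([194., 253.]))]
plate [(array([483.7, 292. ,  59.4,  17.1,   1.4]), np.int32(176), array([189., 250.]))]
foam [(array([ 472.2, -323.3,  213.9,  194.3,    3.3]), np.int32(2524), array([446., 245.]))]
mint [(array([ 517.3, -380.6,   39.1,   37.6,   42. ]), np.int32(199), array([456., 231.])), (array([ 406. , -272.6,   37.9,   37.6,   86.4]), np.int32(197), array([418., 276.])), (array([ 510.8, -276.8,   38.7,   36. ,   88.6]), np.int32(190), array([416., 235.])), (array([464.6,  87.5,   7.2,   5.3,  44. ]), np.int32(9), array([274., 257.]))]
orange [(array([460.4,  30.2,  10.2,  25.3,  88.9]), np.int32(53), array([297., 258.])), (array([457.9, -16.8,   2.5,   2.5,  88.5]), np.int32(4), array([316., 258.]))]
tare [(array([454. , -74.2,  22.6,  25. ,  88.1]), np.int32(85), array([339., 259.]))]
green [(array([464.3,  87.3,   2.5,   5.1,  89.4]), np.int32(6), array([274., 257.]))]
```

```bash
cat >> h.py <<'E'
YAW=-3.8; P0=np.array([584.5,-8.4])/1000
def sc(x,y):
    a=np.radians(YAW); return P0+np.array([[np.cos(a),-np.sin(a)],[np.sin(a),np.cos(a)]])@np.array([x,y])/1000
E
python3 - <<'E'
from h import *
p,d,C=look("top"); H,S,V=hsv(p)
m=(H>100)&(H<125)&(S>130)&(V>60); m[:,:140]=0; m[:,245:]=0; m[:190]=0; m[310:]=0
print("blue",rect(m,.004,C))
q=sc(-127,7.5); print(q); to(*q,.14,86.2)
E
```

```text
blue [(array([491.8, 310. , 238.2, 198. ,   1. ]), np.int32(3447), array([186., 249.]))]
[0.45827627 0.0075003 ]
tool shift [-0.4053 -0.3356  0.0912] turn 66.9
```

The manual's scale: shifts go in shares of 50 mm and turns go in shares of 90 degrees. Converting my numbers, -0.036 m is -0.72, -0.03 m is -0.6.

```bash
python3 steer.py '[[[-0.72,-0.6,0],0],[[-0.72,-0.6,0],0],[[-0.72,-0.6,0],0],[[-0.72,-0.6,0],0],[[-0.72,-0.6,0],0],[[-0.72,-0.6,0],0],[[-0.72,-0.6,0],0],[[-0.72,-0.6,0],0]]' 0 30; python3 steer.py '[[[0,0,0],0.0922],[[0,0,0],0.0922],[[0,0,0],0.0922],[[0,0,0],0.0922],[[0,0,0],0.0922],[[0,0,0],0.0922],[[0,0,0],0.0922],[[0,0,0],0.0922]]'
python3 -c "
from h import *
to(*sc(-127,7.5),.12,86.2)"
```

```text
time: 1.0
tcp_pos: [0.3974, 0.1442, 0.2314]
orientation: [180.0, 0.0, 153.1]
force: [0.4, 0.7, 0.1]
gripper_width: -0.0002
grip_force: 0.0
time: 1.8
tcp_pos: [0.397, 0.146, 0.2312]
orientation: [-180.0, 0.0, 86.3]
force: [-1.0, -0.7, -0.7]
gripper_width: 0.0003
grip_force: 0.0
tool shift [-0.1343  0.07    0.1112] turn 0.1
```

Converted, -0.034 m is -0.68, -0.032 m is -0.64.

```bash
python3 steer.py '[[[-0.68,0.35,0.56],0],[[-0.68,0.35,0.56],0],[[-0.68,0.35,0.56],0],[[-0.64,0.35,0.54],0],[[0,0,0],0]]'
python3 - <<'E'
from h import *
p,d,C=look("wrist","w1")
to(*sc(-127,7.5),.034,86.2)
E
```

```text
time: 2.3
tcp_pos: [0.4595, 0.0053, 0.1174]
orientation: [-179.7, -0.0, 86.5]
force: [-0.5, 0.5, -0.3]
gripper_width: -0.0
grip_force: 0.0
tool shift [ 0.0005 -0.0006  0.0849] turn 0.3
```

View pics/w1.png

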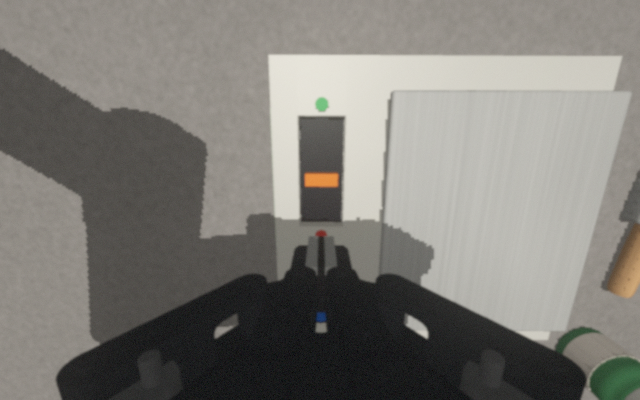

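The wrist view shows the fingers at column 321, centred on the slot (300–344). The nub is at (321,180), a little to the red side, with the red dot right at the fingertips.

Run:
```python
from h import *
p,d,C=look("wrist"); H,S,V=hsv(p)
m=(H<18)&(S>150)&(V>120); m[:150]=0;m[210:]=0;m[:,360:]=0
print("nub",rect(m,.04,C), sc(-127,29)); print("slot",rect((V<75)&(np.arange(640)[None]>290)&(np.arange(640)[None]<350)&(np.arange(400)[:,None]<222)&(np.arange(400)[:,None]>110),.04,C), sc(-127,35))
to(*sc(-127,7.5),.036,86.2)
```

```text
nub [(array([460. ,  30.6,  11.4,  26.5,  86.6]), np.int32(474), array([321., 181.]))] [0.45970116 0.02895303]
slot [(array([458.4,  10.6,  27.3,  31.6,  86.6]), np.int32(1200), array([321., 206.]))] [0.4600988  0.03493984]
tool shift [-0.0005 -0.0006  0.0839] turn 0.4
```

Converted, 0.04 m is 0.8, 0.03 m is 0.6.

```bash
python3 steer.py '[[[0,-0.02,0.8],0],[[0,0,0.6],0],[[0,0,0.14],0],[[0,0,0.1],0],[[0,0,0],0]]'; python3 -c "
from h import *
to(*sc(-127,25),.035,86.2)"
```

```text
time: 2.9
tcp_pos: [0.4588, 0.0086, 0.0392]
orientation: [179.9, 0.0, 86.7]
force: [-0.6, -0.1, 0.5]
gripper_width: -0.0001
grip_force: 0.0
tool shift [ 0.0164 -0.0003  0.0042] turn 0.5
```

Converted, 0.003 m is 0.06, 0.002 m is 0.04.

```bash
python3 steer.py '[[[0,0,0.02],0],[[0.06,0,0],0],[[0.06,0,0],0],[[0.06,0,0],0],[[0.06,0,0],0],[[0.06,0,0],0],[[0.04,0,0],0],[[0,0,0],0]]'; python3 -c "
from h import *
to(*sc(-127,25),.035,86.2)"
```

```text
time: 3.7
tcp_pos: [0.4595, 0.0255, 0.0375]
orientation: [180.0, -0.0, 86.7]
force: [0.1, -0.9, 2.5]
gripper_width: -0.0001
grip_force: 1.1
tool shift [-0.0005 -0.      0.0025] turn 0.5
```

Run:
```python
from h import *
p,d,C=look("wrist"); cv2.imwrite("pics/w2.png",p[100:320,200:440,::-1])
p,d,C=look("top"); H,S,V=hsv(p)
m=(H<15)&(S>150)&(V>120); m[:240]=0;m[290:]=0;m[:,:250]=0;m[:,370:]=0
print("nub",rect(m,.04,C,2)); print(manip.get_state()["force"],manip.get_state()["tcp_pos"])
```

```text
nub []
[ 0.70922194 -1.0374466   1.87271298] [0.45934312 0.0253128  0.03735017]
```

View pics/w2.png

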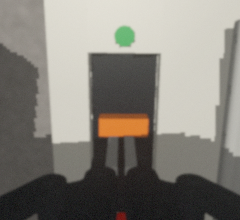

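Run:
```python
from h import *
p,d,C=look("wrist"); H,S,V=hsv(p)
m=(H<18)&(S>150)&(V>120); m[:150]=0;m[260:]=0;m[:,360:]=0
print("nub",rect(m,.04,C), sc(-127,41), manip.get_state()["tcp_pos"],manip.get_state()["force"])
```

```text
nub [(array([460.6,  41.2,  12.3,  26.6,  86.7]), np.int32(1108), array([323., 225.]))] [0.46049644 0.04092665] [0.45929489 0.02525188 0.03731463] [1.0167897  0.05785209 2.31376838]
```

```bash
python3 steer.py '[[[0.06,0,0],0],[[0.06,0,0],0],[[0,0,0],0],[[0,0,0],0]]'
python3 - <<'E'
from h import *
p,d,C=look("wrist"); H,S,V=hsv(p)
m=(H<18)&(S>150)&(V>120); m[:150]=0;m[260:]=0;m[:,360:]=0
print("nub",rect(m,.04,C))
E
```

```text
time: 4.25
tcp_pos: [0.4598, 0.0285, 0.0378]
orientation: [180.0, 0.3, 86.8]
force: [-4.2, -21.9, 7.1]
gripper_width: 0.0002
grip_force: 10.5
nub [(array([461. ,  43.2,  12.4,  26.7,  86.8]), np.int32(1033), array([322., 226.]))]
```

Converted, -0.045 m is -0.9, -0.04 m is -0.8, -8.5 degrees / 90 = -0.0944.

```bash
python3 steer.py '[[[-0.16,0,0],0],[[0,0,-0.8],0],[[0,0,-0.9],0],[[0,0,-0.9],0],[[0.8,-0.06,-0.2],0],[[0.8,-0.06,0],-0.0944],[[0,0,0],-0.0944],[[0,0,0],-0.0944]]' 0.06; python3 steer.py '[[[0,0,0],-0.0944],[[0,0,0],-0.0944],[[0,0,0],-0.0944],[[0,0,0],-0.0944],[[0,0,0],-0.0944],[[0,0,0],-0.0944],[[0,0,0],-0.0944],[[0,0,0],-0.0944]]'
python3 - <<'E'
from h import *
p,d,C=look("wrist","w3")
to(.4835,.2935,.17,182)
E
```

```text
time: 5.1
tcp_pos: [0.4571, 0.1047, 0.177]
orientation: [-179.9, -0.1, 112.7]
force: [0.2, 0.3, -0.9]
gripper_width: 0.0601
grip_force: 0.0
time: 5.9
tcp_pos: [0.4573, 0.1036, 0.1768]
orientation: [180.0, -0.1, -179.5]
force: [-0.3, 0.5, 0.9]
gripper_width: 0.0599
grip_force: 0.0
tool shift [-0.0294  0.1894  0.0069] turn -1.0
```

Converted, 0.047 m is 0.94, -0.007 m is -0.14, -1 degrees / 90 = -0.0111.

```bash
python3 steer.py '[[[-0.14,0.94,0],-0.0111],[[-0.14,0.94,0],0],[[-0.14,0.94,0],0],[[-0.14,0.94,0],0],[[0,0,0],0]]'
python3 - <<'E'
from h import *
p,d,C=look("wrist","w3"); X=cloud(d,C); H,S,V=hsv(p); z=X[...,2]
m=(V>120)&(S<60)&(z<.035)
print("tray",rect(m,.022,C,2))
m=(z>.07)&(z<.095)
print("plate",rect(m,.084,C,2), np.nanmedian(z[m]), cv2.minAreaRect((X[m][:,:2]*1000).astype(np.float32)))
to(.4835,.2935,.06,182)
E
```

```text
time: 6.45
tcp_pos: [0.4821, 0.2964, 0.1764]
orientation: [179.9, -0.1, -178.7]
force: [-0.5, -0.4, 0.5]
gripper_width: 0.0599
grip_force: 0.0
tray [(array([448.3, 514.8, 736. , 319.3,  48.9]), np.int32(83253), array([478., 128.])), (array([483.3, 296.3, 171.3, 125.6,   2. ]), np.int32(16752), array([321., 183.]))]
plate [(array([482.1, 295.9,  60.6,  11.5,   1.7]), np.int32(915), array([321., 205.]))] 0.0837134691708192 ((483.16375732421875, 295.9267578125), (60.20940399169922, 11.598769187927246), 1.634647011756897)
tool shift [-0.0017 -0.0005  0.1164] turn -0.8
```

View pics/w3.png

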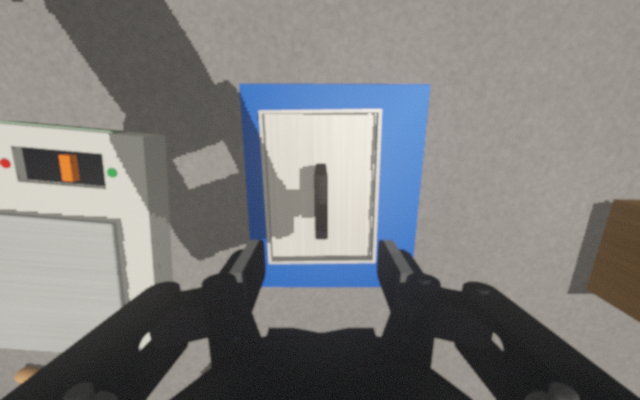

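The wrist view shows the plate upright at (321,200), midway between the fingers at columns 250 and 395. Now I'll grasp it. The switch, at (68,167), sits at the green end.

```bash
python3 - <<'E'
from h import *
p,d,C=look("wrist"); H,S,V=hsv(p)
m=(H>100)&(H<125)&(S>130)&(V>60); m[295:]=0; m[:,:200]=0
print("blue",rect(m,.004,C))
E
python3 steer.py '[[[-0.02,0,0.9],-0.0089],[[0,0,0.9],0],[[0,0,0.6],0],[[0,0,0.28],0],[[0,0,0],0]]'; python3 steer.py '[[[0,0,0],0],[[0,0,0],0],[[0,0,0],0],[[0,0,0],0],[[0,0,0],0]]' 0 100
```

```text
blue [(array([491.1, 309.9, 236.4, 197.8,   1.3]), np.int32(14123), array([347., 170.]))]
time: 7.05
tcp_pos: [0.4826, 0.2901, 0.0415]
orientation: [-179.9, -0.3, -178.2]
force: [-0.5, -0.8, 0.8]
gripper_width: 0.0601
grip_force: 0.0
time: 7.55
tcp_pos: [0.4843, 0.2922, 0.0447]
orientation: [179.9, 0.1, -178.0]
force: [0.1, 1.1, 7.3]
gripper_width: 0.011
grip_force: 97.9
```

Converted, -0.03 m is -0.6, -0.02 m is -0.4.

```bash
python3 steer.py '[[[0,0,-0.4],0],[[0,0,-0.6],0],[[0,0,-0.6],0],[[0,0,-0.6],0],[[0,0,0],0]]'; python3 -c "
from h import *
to(.5845,-.0094,.15,86.2)"
```

```text
time: 8.05
tcp_pos: [0.485, 0.2924, 0.1572]
orientation: [179.9, 0.4, -178.0]
force: [0.0, 0.1, -3.4]
gripper_width: 0.0106
grip_force: 98.0
tool shift [-0.0889 -0.3051  0.0072] turn -84.2
```

Converted, -0.045 m is -0.9, -0.04 m is -0.8.

```bash
python3 steer.py '[[[-0.1,-0.4,0],0],[[-0.24,-0.8,0],0],[[-0.26,-0.9,0],0],[[-0.26,-0.9,0],0],[[-0.26,-0.9,0],0],[[-0.26,-0.9,0],0],[[-0.24,-0.8,0],0],[[-0.16,-0.5,0],0]]'; python3 steer.py '[[[0,0,0],0.0889],[[0,0,0],0.0889],[[0,0,0],0.0889],[[0,0,0],0.0889],[[0,0,0],0.0889],[[0,0,0],0.0889],[[0,0,0],0.0889],[[0,0,0],0.0889]]';  python3 steer.py '[[[0,0,0],0.0889],[[0,0,0],0.0889],[[0,0,0],0.0889],[[0,0,0],0.0867],[[0,0,0],0]]'; python3 -c "
from h import *
to(.5845,-.0094,.11,86.2)"
```

```text
time: 8.85
tcp_pos: [0.5831, -0.0128, 0.1517]
orientation: [-180.0, -0.1, -178.1]
force: [0.5, 0.9, -4.1]
gripper_width: 0.011
grip_force: 98.0
time: 9.65
tcp_pos: [0.5824, -0.0097, 0.1517]
orientation: [-179.9, -0.1, 117.6]
force: [0.1, 0.6, -3.1]
gripper_width: 0.0109
grip_force: 98.1
time: 10.15
tcp_pos: [0.5825, -0.0097, 0.1519]
orientation: [-179.9, -0.0, 86.1]
force: [0.6, 1.1, -3.1]
gripper_width: 0.0108
grip_force: 98.1
tool shift [0.0005 0.0021 0.0419] turn -0.1
```

Converted, 0.02 m is 0.4, 0.005 m is 0.1.

```bash
python3 steer.py '[[[0,0.04,0.4],0],[[0,0,0.4],0],[[0,0,0.1],0],[[0,0,0.06],0],[[0,0,0.06],0],[[0,0,0],0],[[0,0,0],0]]'
python3 - <<'E'
from h import *
p,d,C=look("wrist","w4"); X=cloud(d,C); H,S,V=hsv(p); z=X[...,2]
m=(V>100)&(S<60)&(z<.1)&(z>.05); m[300:]=0
print("tray",rect(m,.078,C,2))
print(manip.get_state()["force"])
E
```

```text
time: 10.85
tcp_pos: [0.5854, -0.01, 0.1029]
orientation: [179.9, 0.0, 86.2]
force: [0.6, -0.2, -4.1]
gripper_width: 0.0109
grip_force: 97.9
tray [(array([586.4,  19.8, 127.1, 142.9,  86.2]), np.int32(43258), array([320., 164.]))]
[-0.31768418 -0.30502331 -3.99293009]
```

View pics/w4.png

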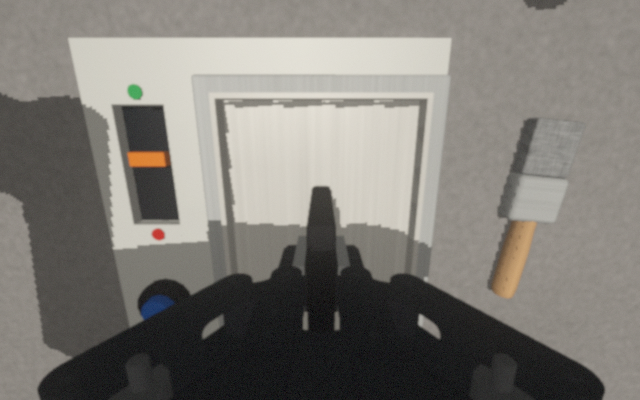

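Run:
```python
from h import *
C=cam("wrist",manip.get_state())
print("tray far",ray(325,94,.082,C),"left",ray(211,150,.082,C),"right",ray(434,150,.082,C))
print("pan far",ray(325,75,.06,C),"left",ray(194,90,.06,C),"right",ray(449,90,.06,C))
```

```text
tray far [0.59239128 0.07293653 0.082     ] left [0.52530167 0.04718956 0.082     ] right [0.65292076 0.03876735 0.082     ]
pan far [0.59352645 0.08592501 0.06      ] left [0.51246358 0.08272657 0.06      ] right [0.66926299 0.07239334 0.06      ]
```

Converted, 0.003 m is 0.06, 0.002 m is 0.04.

```bash
python3 steer.py '[[[0.06,0,0],0],[[0,0,0.04],0],[[0,0,0.02],0],[[0,0,0.02],0],[[0,0,0],0]]'
```

```text
time: 11.4
tcp_pos: [0.5857, -0.0067, 0.1007]
orientation: [179.9, 0.0, 86.2]
force: [-6.2, 2.0, 15.6]
gripper_width: 0.0111
grip_force: 100.9
```

Contact made, so I'll release and then rise.

Converted, -0.001 m is -0.02.

```bash
python3 steer.py '[[[0,0,-0.02],0],[[0,0,0],0],[[0,0,0],0],[[0,0,0],0]]' 0.06; python3 steer.py '[[[0,0,-0.6],0],[[0,0,-0.8],0],[[0,0,-0.8],0],[[0,0,-0.4],0],[[0,0,0],0]]'
python3 - <<'E'
from h import *
p,d,C=look("wrist"); X=cloud(d,C); z=X[...,2]; 
m=(z>.13)&(z<.155)
print("plate",rect(m,.14,C),np.nanmedian(z[m]))
to(*sc(-127,-75),.11,86.2)
E
```

```text
time: 11.8
tcp_pos: [0.5854, -0.007, 0.0992]
orientation: [-180.0, -0.0, 86.2]
force: [-0.2, 0.4, 0.1]
gripper_width: 0.0599
grip_force: 0.0
time: 12.3
tcp_pos: [0.5864, -0.0072, 0.2324]
orientation: [179.7, 0.0, 86.2]
force: [0.6, -0.2, -0.7]
gripper_width: 0.0597
grip_force: 0.0
plate [(array([584.3,  -5.9,  60.3,  11.1,  86.4]), np.int32(896), array([319., 202.]))] 0.13981633833493654
tool shift [-0.0764 -0.1283  0.1198] turn -0.0
```

Converted, 0.045 m is 0.9, -0.032 m is -0.64.

```bash
python3 steer.py '[[[-0.38,-0.64,0],0],[[-0.38,-0.64,0],0],[[-0.38,-0.64,0],0],[[-0.38,-0.64,0],0],[[0,0,0.9],0],[[0,0,0.9],0],[[0,0,0.6],0],[[0,0,0],0]]' 0 30
python3 - <<'E'
from h import *
p,d,C=look("wrist","w5"); H,S,V=hsv(p)
to(*sc(-127,-75),.07,86.2)
E
```

```text
time: 13.15
tcp_pos: [0.45, -0.0733, 0.1053]
orientation: [-179.5, -0.2, 86.2]
force: [-0.7, 0.2, 0.2]
gripper_width: 0.0001
grip_force: 0.0
tool shift [-0.0009  0.0016  0.0377] turn -0.0
```

View pics/w5.png

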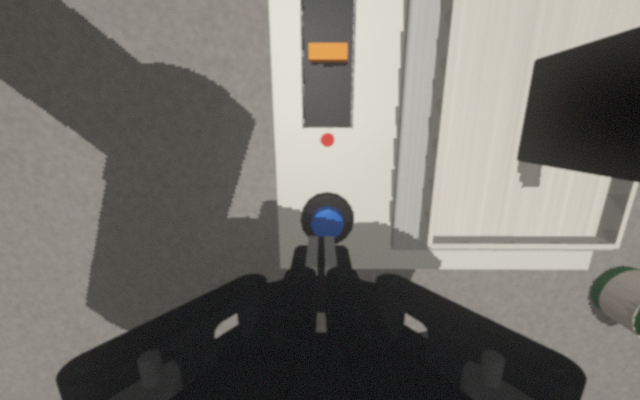

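The tare button at (328,222) lies under the fingertips, and the tray rim is clear to the right. Next I'll press it.

Converted, 0.03 m is 0.6, 0.012 m is 0.24.

```bash
python3 steer.py '[[[-0.02,0.04,0.6],0],[[0,0,0.24],0],[[0,0,0.06],0],[[0,0,0.06],0],[[0,0,0.06],0],[[0,0,0.04],0],[[0,0,0],0],[[0,0,0],0]]'
```

```text
time: 14.0
tcp_pos: [0.4552, -0.0757, 0.0569]
orientation: [179.9, 0.0, 86.2]
force: [2.1, -0.3, 3.5]
gripper_width: 0.0
grip_force: 1.7
```

Converted, 0.002 m is 0.04, 0.001 m is 0.02.

```bash
python3 steer.py '[[[0,0,0.04],0],[[0,0,0.04],0],[[0,0,0.02],0],[[0,0,0],0]]'
```

```text
time: 14.4
tcp_pos: [0.4555, -0.0758, 0.0551]
orientation: [179.7, 0.1, 86.2]
force: [-9.5, 4.1, 50.8]
gripper_width: -0.0001
grip_force: 25.6
```

Converted, -0.045 m is -0.9, -0.04 m is -0.8, 8.5 degrees / 90 = 0.0944.

```bash
python3 steer.py '[[[0,0,-0.2],0],[[0,0,-0.8],0],[[0,0,-0.9],0],[[0,0,-0.6],0],[[-0.6,0,0],0.0944],[[0,0,0],0.0944],[[0,0,0],0.0944],[[0,0,0],0.0944]]' 0.06 30; python3 steer.py '[[[0,0,0],0.0944],[[0,0,0],0.0944],[[0,0,0],0.0944],[[0,0,0],0.0944],[[0,0,0],0.0944],[[0,0,0],0.0944],[[0,0,0],0.0556],[[0,0,0],0]]'
python3 - <<'E'
from h import *
p,d,C=look("top"); H,S,V=hsv(p)
m=(H>55)&(H<90)&(S>50)&(V>90); m[:200]=0;m[310:]=0; m[:,370:]&=True; m[:,:370]=0;m[:,500:]=0
print("mint",rect(m,.046,C,4))
to(.511,-.277,.16,-3.8)
E
```

```text
time: 15.2
tcp_pos: [0.4519, -0.1053, 0.1759]
orientation: [-179.9, 0.0, 51.8]
force: [0.3, 0.2, 0.4]
gripper_width: 0.0598
grip_force: 0.0
time: 16.0
tcp_pos: [0.4521, -0.1051, 0.176]
orientation: [-180.0, 0.1, -3.9]
force: [0.3, -0.2, 0.4]
gripper_width: 0.06
grip_force: 0.0
mint [(array([ 517.3, -380.6,   39.1,   37.6,   42. ]), np.int32(198), array([456., 232.])), (array([ 406. , -272.6,   37.9,   37.6,   86.4]), np.int32(197), array([418., 276.])), (array([ 510.8, -277. ,   37.4,   35.2,   42.2]), np.int32(170), array([417., 235.]))]
tool shift [0.0698 0.1677 0.0158] turn 0.1
```

Converted, 0.043 m is 0.86, 0.042 m is 0.84.

```bash
python3 steer.py '[[[0.3,0.8,0],0],[[0.36,0.84,0],0],[[0.36,0.86,0.2],0],[[0.36,0.86,0.2],0],[[0,0,0],0]]'
cat >> h.py <<'E'
def lids(n="wrist",z0=.046,zt=.01,k=5):
    p,d,C=look(n); H,S,V=hsv(p); X=cloud(d,C)
    m=(H>50)&(H<95)&(S>40)&(V>60)&(abs(X[...,2]-z0)<zt)
    for r in rect(m,z0,C,k):
        if r[1]>40: print(n,"lid",*r)
E
python3 - <<'E'
from h import *
lids(zt=.004); to(.511,-.277,.022,-3.8)
E
```

```text
time: 16.55
tcp_pos: [0.5104, -0.282, 0.1539]
orientation: [-180.0, 0.1, -3.9]
force: [-1.5, 0.9, -0.4]
gripper_width: 0.0602
grip_force: 0.0
wrist lid [ 517.7 -379.9   37.5   36.1   86.2] 1323 [428. 184.]
wrist lid [ 510.5 -276.5   36.1   37.2   86.1] 1231 [314. 200.]
wrist lid [ 407.6 -273.5   36.8   37.4   86.2] 954 [319. 297.]
tool shift [ 0.0012 -0.0023  0.1327] turn -0.0
```

Converted, 0.045 m is 0.9, 0.04 m is 0.8.

```bash
python3 steer.py '[[[0.02,-0.02,0.8],0],[[0,0,0.9],0],[[0,0,0.7],0],[[0,0,0.28],0],[[0,0,0],0],[[0,0,0],0]]'; python3 steer.py '[[[0,0,0],0],[[0,0,0],0],[[0,0,0],0],[[0,0,0],0]]' 0.0 35;  python3 steer.py '[[[0,0,-0.4],0],[[0,0,-0.8],0],[[0,0,-0.9],0],[[0,0,-0.8],0],[[0,0,0],0]]'
python3 - <<'E'
from h import *
for n,q in zip("abcd",[(33,42),(33,-42),(-33,42),(-33,-42)]): print(n,sc(*q)+[0,.0015])
to(*(sc(33,-42)+[0,.0015]),.16,-3.8)
E
```

```text
time: 17.2
tcp_pos: [0.5115, -0.2762, 0.0233]
orientation: [180.0, -0.0, -3.7]
force: [-0.2, 0.2, 0.8]
gripper_width: 0.0599
grip_force: 0.0
time: 17.6
tcp_pos: [0.5118, -0.2768, 0.024]
orientation: [179.9, -0.1, -3.8]
force: [-0.8, 1.5, 5.7]
gripper_width: 0.0367
grip_force: 34.8
time: 18.1
tcp_pos: [0.513, -0.2779, 0.1739]
orientation: [179.6, -0.6, -3.8]
force: [0.0, 0.0, -1.1]
gripper_width: 0.0371
grip_force: 35.2
a [0.62021095 0.03282062]
b [ 0.61464394 -0.0509947 ]
c [0.55435606 0.0371947 ]
d [ 0.54878905 -0.04662062]
tool shift [ 0.0863 -0.2332  0.0131] turn 0.0
```

Converted, -0.045 m is -0.9, -0.043 m is -0.86.

```bash
python3 steer.py '[[[0.2,-0.6,0],0],[[0.3,-0.8,0],0],[[0.32,-0.9,0],0],[[0.32,-0.9,0],0],[[0.32,-0.86,0],0],[[0.24,-0.6,0],0],[[0,0,0],0]]'
python3 - <<'E'
from h import *
p,d,C=look("wrist"); X=cloud(d,C); z=X[...,2]; m=(z>.13)&(z<.146); m[300:]=0
print(manip.get_state()["gripper_width"],"plate",rect(m,.14,C,2))
to(*(sc(33,-42)+[0,.0015]),.084,-3.8)
E
```

```text
time: 18.8
tcp_pos: [0.6123, -0.0459, 0.167]
orientation: [-180.0, -0.0, -3.5]
force: [-0.5, -1.0, -0.4]
gripper_width: 0.0369
grip_force: 35.3
0.036935180547255524 plate [(array([589.3,  11.7,  19.2,  17. ,  81.1]), np.int32(448), array([234., 268.]))]
tool shift [0.0032 0.0029 0.0829] turn 0.2
```

Converted, 0.03 m is 0.6, 0.014 m is 0.28.

```bash
python3 steer.py '[[[0.04,0.06,0.6],0],[[0,0,0.6],0],[[0,0,0.28],0],[[0,0,0],0]]'; python3 steer.py '[[[0,0,0.06],0],[[0,0,0.06],0],[[0,0,0],0],[[0,0,0],0]]'
```

```text
time: 19.25
tcp_pos: [0.6119, -0.0538, 0.0912]
orientation: [-180.0, 0.3, -3.9]
force: [0.0, 0.3, -0.7]
gripper_width: 0.0367
grip_force: 35.3
time: 19.65
tcp_pos: [0.6136, -0.0531, 0.0879]
orientation: [180.0, -0.1, -3.8]
force: [0.3, 0.7, -0.3]
gripper_width: 0.0369
grip_force: 35.3
```

Converted, -0.002 m is -0.04.

```bash
python3 steer.py '[[[0,-0.04,0.04],0],[[0,0,0.04],0],[[0,0,0],0],[[0,0,0],0]]'
```

```text
time: 20.05
tcp_pos: [0.6137, -0.0507, 0.084]
orientation: [-180.0, -0.0, -3.8]
force: [-1.4, 1.4, 4.3]
gripper_width: 0.0367
grip_force: 35.6
```

Converted, -0.04 m is -0.8, -0.03 m is -0.6.

```bash
python3 steer.py '[[[0,0,0],0],[[0,0,0],0],[[0,0,0],0]]' 0.05; python3 steer.py '[[[0,0,-0.6],0],[[0,0,-0.8],0],[[0,0,-0.6],0],[[0,0,0],0]]'
python3 - <<'E'
from h import *
lids(z0=.106,zt=.004); lids("top"); to(.5177,-.3799,.16,-3.8)
E
```

```text
time: 20.35
tcp_pos: [0.6135, -0.051, 0.0831]
orientation: [180.0, 0.0, -3.8]
force: [0.5, -0.3, 0.3]
gripper_width: 0.0504
grip_force: 0.0
time: 20.75
tcp_pos: [0.6151, -0.0514, 0.1878]
orientation: [179.9, -0.5, -3.8]
force: [-0.4, -0.1, 0.8]
gripper_width: 0.0499
grip_force: 0.0
wrist lid [612.5 -51.4  34.7  36.5  77.9] 1409 [320. 211.]
top lid [ 405.2 -273.2   36.6   36.2   42.7] 179 [418. 276.]
top lid [ 516.2 -379.2   36.1   36.8   85.5] 175 [456. 232.]
tool shift [-0.0736  0.3346  0.0233] turn -0.0
```

Pot placed as intended at (612.5, −51.4), with its lid at 106 mm. Next is the pot at (517,−380).

Converted, 0.042 m is 0.84, 0.01 m is 0.2.

```bash
python3 steer.py '[[[-0.18,0.84,0],0],[[-0.18,0.84,0],0],[[-0.18,0.84,0],0],[[-0.18,0.84,0],0],[[-0.18,0.84,0],0],[[-0.18,0.84,0.2],0],[[-0.18,0.84,0.2],0],[[-0.18,0.84,0.2],0]]' 0.06; python3 steer.py '[[[0,0,0],0]]'
python3 - <<'E'
from h import *
lids(zt=.004); to(.5172,-.3797,.02,-3.8)
E
```

```text
time: 21.65
tcp_pos: [0.5181, -0.3826, 0.1511]
orientation: [-179.9, 0.1, -3.8]
force: [0.1, -0.6, 0.1]
gripper_width: 0.0602
grip_force: 0.0
time: 21.75
tcp_pos: [0.5165, -0.3853, 0.1494]
orientation: [-179.8, 0.3, -4.1]
force: [0.2, 0.6, -0.6]
gripper_width: 0.0603
grip_force: 0.0
wrist lid [ 518.1 -381.2   36.7   37.3   50.6] 1290 [316. 199.]
tool shift [-0.0002 -0.0028  0.1304] turn -0.2
```

Converted, 0.045 m is 0.9, 0.04 m is 0.8.

```bash
python3 steer.py '[[[0,-0.04,0.8],0],[[0,0,0.9],0],[[0,0,0.6],0],[[0,0,0.28],0],[[0,0,0],0],[[0,0,0],0]]'; python3 steer.py '[[[0,0,0],0],[[0,0,0],0],[[0,0,0],0],[[0,0,0],0]]' 0.0 35;  python3 steer.py '[[[0,0,-0.4],0],[[0,0,-0.8],0],[[0,0,-0.9],0],[[0,0,-0.8],0],[[0,0,0],0]]'
python3 - <<'E'
from h import *
to(*(sc(33,42)+[0,.0015]),.17,-3.8)
E
```

```text
time: 22.4
tcp_pos: [0.5202, -0.3795, 0.0256]
orientation: [179.9, -0.1, -3.8]
force: [0.7, -0.4, 0.5]
gripper_width: 0.06
grip_force: 0.0
time: 22.8
tcp_pos: [0.5201, -0.38, 0.0263]
orientation: [179.9, -0.1, -3.8]
force: [0.1, 1.1, 6.0]
gripper_width: 0.0368
grip_force: 34.9
time: 23.3
tcp_pos: [0.521, -0.381, 0.1765]
orientation: [179.5, -0.5, -3.8]
force: [0.3, -0.1, -0.2]
gripper_width: 0.0365
grip_force: 35.2
tool shift [ 0.0714 -0.4195  0.0036] turn -0.0
```

Converted, -0.048 m is -0.96, -0.045 m is -0.9.

```bash
python3 steer.py '[[[0.16,-0.6,0],0],[[0.16,-0.9,0],0],[[0.16,-0.96,0],0],[[0.16,-0.96,0],0],[[0.16,-0.96,0],0],[[0.16,-0.96,0],0],[[0.16,-0.96,0],0],[[0.16,-0.9,0],0]]'; python3 steer.py '[[[0.12,-0.7,0],0],[[0.08,-0.5,0],0],[[0,0,0],0],[[0,0,0],0]]'
python3 - <<'E'
from h import *
to(*(sc(33,42)+[0.001,.0015]),.0863,-3.8)
E
```

```text
time: 24.1
tcp_pos: [0.6073, -0.0223, 0.1695]
orientation: [180.0, -0.0, -3.8]
force: [0.2, -0.8, -0.6]
gripper_width: 0.0367
grip_force: 35.2
time: 24.5
tcp_pos: [0.6211, 0.0349, 0.1692]
orientation: [180.0, 0.0, -3.8]
force: [-0.0, -0.9, -1.0]
gripper_width: 0.0367
grip_force: 35.3
tool shift [0.0003 0.002  0.0829] turn 0.0
```

Converted, 0.03 m is 0.6, 0.016 m is 0.32.

```bash
python3 steer.py '[[[0,0.04,0.6],0],[[0,0,0.6],0],[[0,0,0.32],0],[[0,0,0.04],0],[[0,0,0.04],0],[[0,0,0.02],0],[[0,0,0],0],[[0,0,0],0]]'
```

```text
time: 25.3
tcp_pos: [0.6214, 0.0326, 0.0891]
orientation: [180.0, -0.1, -3.8]
force: [0.1, -0.8, -0.4]
gripper_width: 0.0371
grip_force: 35.3
```

Converted, 0.001 m is 0.02.

```bash
python3 steer.py '[[[0,0,0.02],0],[[0,0,0.02],0],[[0,0,0.02],0],[[0,0,0],0],[[0,0,0],0]]'
```

```text
time: 25.8
tcp_pos: [0.6212, 0.0328, 0.0863]
orientation: [180.0, -0.1, -3.8]
force: [-2.8, 0.0, 6.9]
gripper_width: 0.0365
grip_force: 36.0
```

Converted, -0.04 m is -0.8, -0.03 m is -0.6.

```bash
python3 steer.py '[[[0,0,0],0],[[0,0,0],0],[[0,0,0],0]]' 0.05; python3 steer.py '[[[0,0,-0.6],0],[[0,0,-0.8],0],[[0,0,-0.6],0],[[0,0,0],0]]'
python3 - <<'E'
from h import *
lids(z0=.106,zt=.004); lids("top"); to(.406,-.273,.17,-3.8)
E
```

```text
time: 26.1
tcp_pos: [0.6211, 0.0327, 0.0852]
orientation: [-180.0, 0.0, -3.8]
force: [-1.4, -0.2, 0.5]
gripper_width: 0.0503
grip_force: 0.0
time: 26.5
tcp_pos: [0.6227, 0.0326, 0.1898]
orientation: [180.0, -0.5, -3.8]
force: [-0.1, -0.4, -0.2]
gripper_width: 0.0497
grip_force: 0.0
wrist lid [612.5 -49.4  37.1  35.5  60.2] 1421 [418. 213.]
wrist lid [619.7  32.5  34.6  35.2  86.2] 1315 [322. 211.]
top lid [ 405.2 -273.2   36.6   36.2   42.7] 180 [418. 276.]
tool shift [-0.1942  0.3194  0.0152] turn -0.0
```

Converted, 0.04 m is 0.8, -0.024 m is -0.48.

```bash
python3 steer.py '[[[-0.48,0.8,0],0],[[-0.48,0.8,0],0],[[-0.48,0.8,0],0],[[-0.48,0.8,0],0],[[-0.48,0.8,0],0],[[-0.48,0.8,0.2],0],[[-0.48,0.8,0.2],0],[[-0.48,0.8,0.2],0]]' 0.06; python3 steer.py '[[[0,0,0],0],[[0,0,0],0]]'
python3 - <<'E'
from h import *
lids(zt=.004); to(.406,-.273,.02,-3.8)
E
```

```text
time: 27.4
tcp_pos: [0.4064, -0.2745, 0.1536]
orientation: [-179.9, 0.1, -3.8]
force: [0.9, -0.3, 0.9]
gripper_width: 0.06
grip_force: 0.0
time: 27.6
tcp_pos: [0.4073, -0.2739, 0.154]
orientation: [-179.9, 0.1, -4.0]
force: [0.9, 0.5, -0.2]
gripper_width: 0.0596
grip_force: 0.0
wrist lid [ 406.6 -273.7   36.1   36.3   86.1] 1237 [320. 200.]
tool shift [-1.900e-03  1.000e-04  1.344e-01] turn -0.0
```

Converted, 0.045 m is 0.9, 0.04 m is 0.8.

```bash
python3 steer.py '[[[-0.02,0,0.8],0],[[0,0,0.9],0],[[0,0,0.7],0],[[0,0,0.28],0],[[0,0,0],0],[[0,0,0],0]]'; python3 steer.py '[[[0,0,0],0],[[0,0,0],0],[[0,0,0],0],[[0,0,0],0]]' 0.0 35;  python3 steer.py '[[[0,0,-0.4],0],[[0,0,-0.8],0],[[0,0,-0.9],0],[[0,0,-0.8],0],[[0,0,0],0]]'
python3 - <<'E'
from h import *
to(*(sc(-33,-42)+[0,.0015]),.17,-3.8)
E
```

```text
time: 28.25
tcp_pos: [0.408, -0.2731, 0.0217]
orientation: [180.0, -0.0, -3.7]
force: [-0.0, -0.1, 0.4]
gripper_width: 0.0596
grip_force: 0.0
time: 28.65
tcp_pos: [0.4079, -0.2739, 0.0226]
orientation: [179.9, -0.1, -3.8]
force: [1.7, 2.6, 6.1]
gripper_width: 0.0368
grip_force: 34.8
time: 29.15
tcp_pos: [0.4088, -0.2752, 0.1719]
orientation: [179.6, -0.5, -3.8]
force: [-0.2, -0.8, -1.5]
gripper_width: 0.0365
grip_force: 35.3
tool shift [ 0.1245 -0.2373  0.001 ] turn 0.0
```

Converted, -0.043 m is -0.86, -0.038 m is -0.76.

```bash
python3 steer.py '[[[0.3,-0.6,0],0],[[0.4,-0.76,0],0],[[0.46,-0.86,0],0],[[0.46,-0.86,0],0],[[0.44,-0.86,0],0],[[0.34,-0.6,0],0],[[0.08,-0.2,0],0],[[0,0,0],0]]'
python3 - <<'E'
from h import *
to(*(sc(-33,-42)+[0.001,.0015]),.083,-3.8)
E
```

```text
time: 29.95
tcp_pos: [0.5467, -0.0445, 0.1659]
orientation: [-180.0, 0.0, -3.7]
force: [0.1, 0.3, -1.1]
gripper_width: 0.0371
grip_force: 35.4
tool shift [0.0033 0.002  0.0829] turn 0.1
```

Converted, 0.03 m is 0.6, 0.016 m is 0.32.

```bash
python3 steer.py '[[[0.04,0.02,0.6],0],[[0,0,0.6],0],[[0,0,0.32],0],[[0,0,0.04],0],[[0,0,0.04],0],[[0,0,0.02],0],[[0,0,0],0],[[0,0,0],0]]'
```

```text
time: 30.75
tcp_pos: [0.5489, -0.0468, 0.086]
orientation: [180.0, -0.1, -3.8]
force: [0.1, -0.0, -0.3]
gripper_width: 0.037
grip_force: 35.4
```

Converted, 0.001 m is 0.02.

```bash
python3 steer.py '[[[0,0,0.02],0],[[0,0,0.02],0],[[0,0,0.02],0],[[0,0,0],0],[[0,0,0],0]]'
```

```text
time: 31.25
tcp_pos: [0.5487, -0.0466, 0.0826]
orientation: [180.0, -0.0, -3.8]
force: [-1.5, 0.1, 4.0]
gripper_width: 0.0367
grip_force: 35.8
```

The manual's scale: shifts go in shares of 50 mm and turns go in shares of 90 degrees. Converting my numbers, -0.04 m is -0.8, -0.03 m is -0.6, -8.5 degrees / 90 = -0.0944.

```bash
python3 steer.py '[[[0,0,0],0],[[0,0,0],0],[[0,0,0],0]]' 0.05; python3 steer.py '[[[0,0,-0.6],0],[[0,0,-0.8],0],[[0,0,-0.8],0],[[0.2,0,-0.6],0],[[0.2,-0.2,-0.2],0],[[0.2,-0.4,0],0],[[0,0,0],0]]'; python3 steer.py '[[[0,0,0],-0.0944],[[0,0,0],-0.0944],[[0,0,0],-0.0944],[[0,0,0],-0.0944],[[0,0,0],-0.0944],[[0,0,0],-0.0944],[[0,0,0],-0.0944],[[0,0,0],-0.0944]]' 0.05; python3 steer.py '[[[0,0,0],-0.0944],[[0,0,0],-0.0944],[[0,0,0],-0.0556],[[0,0,0],0],[[0,0,0],0]]'
python3 - <<'E'
from h import *
p,d,C=look("wrist","w6"); X=cloud(d,C); z=X[...,2]; m=(z>.13)&(z<.146)
print("plate",rect(m,.14,C),np.nanmedian(z[m]))
lids(z0=.106,zt=.005); lids("top");lids("top",z0=.106); to(.5845,-.007,.1,86.2)
E
```

```text
time: 31.55
tcp_pos: [0.5487, -0.0466, 0.0821]
orientation: [-180.0, 0.0, -3.8]
force: [-0.9, -0.4, -0.5]
gripper_width: 0.0499
grip_force: 0.0
time: 32.25
tcp_pos: [0.5813, -0.0172, 0.2323]
orientation: [-180.0, -0.0, -3.7]
force: [-0.5, -0.5, -0.9]
gripper_width: 0.0497
grip_force: 0.0
time: 33.05
tcp_pos: [0.5802, -0.0192, 0.2319]
orientation: [-179.9, 0.0, 64.5]
force: [-0.7, 0.6, -0.1]
gripper_width: 0.0499
grip_force: 0.0
time: 33.55
tcp_pos: [0.5804, -0.0191, 0.2321]
orientation: [-180.0, 0.0, 86.0]
force: [0.1, 0.8, -0.2]
gripper_width: 0.0503
grip_force: 0.0
plate [(array([584.5,  -6. ,  59.5,  11.5,  86.1]), np.int32(951), array([326., 189.]))] 0.13979926524151692
wrist lid [617.3  32.6  34.7  34.6  89.1] 1075 [358. 140.]
wrist lid [611.1 -49.4  37.5  34.5  86.9] 981 [354. 222.]
wrist lid [546.9 -45.5  36.5  35.5  85.4] 978 [291. 223.]
top lid [613.4  31.   31.2  31.1  75.3] 135 [294. 194.]
tool shift [0.012  0.0032 0.1323] turn -0.1
```

View pics/w6.png

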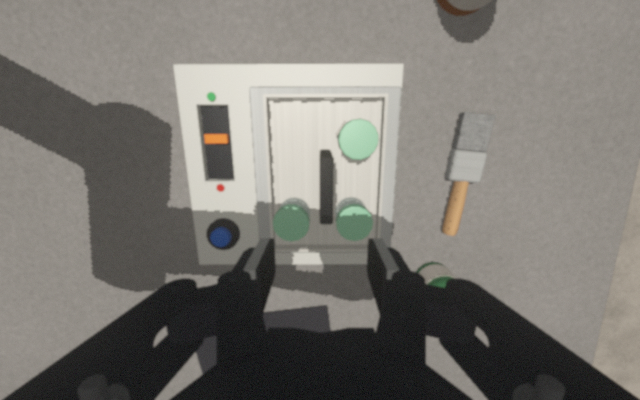

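All three pots stand upright in the tray, at lids (358,140), (354,222) and (291,222), with the plate at (326,187). The foam mat is empty. I'll wait out the two seconds, then grasp.

Converted, 0.006 m is 0.12, 0.002 m is 0.04.

```bash
python3 steer.py '[[[0,0,0],0],[[0,0,0],0],[[0,0,0],0],[[0,0,0],0],[[0,0,0],0],[[0,0,0],0],[[0,0,0],0],[[0,0,0],0]]' 0.04; python3 steer.py '[[[0.12,0.04,0],0],[[0.12,0.02,0],0],[[0,0,0],0],[[0,0,0],0],[[0,0,0],0],[[0,0,0],0]]';  python3 -c "
from h import *
to(.5845,-.0065,.1,86.2)"
```

```text
time: 34.55
tcp_pos: [0.5806, -0.0187, 0.2323]
orientation: [180.0, 0.0, 86.2]
force: [-0.1, -0.1, -0.2]
gripper_width: 0.0401
grip_force: 0.0
time: 35.15
tcp_pos: [0.5844, -0.007, 0.2323]
orientation: [-180.0, 0.0, 86.2]
force: [-0.5, -0.2, -0.2]
gripper_width: 0.0402
grip_force: 0.0
tool shift [5.000e-04 1.000e-04 1.323e-01] turn -0.0
```

Converted, 0.04 m is 0.8, 0.03 m is 0.6.

```bash
python3 steer.py '[[[0,0,0.8],0],[[0,0,0.8],0],[[0,0,0.6],0],[[0,0,0.3],0],[[0,0,0.14],0],[[0,0,0],0],[[0,0,0],0]]'; python3 steer.py '[[[0,0,0],0],[[0,0,0],0],[[0,0,0],0],[[0,0,0],0]]' 0 115
```

```text
time: 35.85
tcp_pos: [0.5849, -0.0071, 0.1013]
orientation: [179.9, 0.0, 86.2]
force: [0.6, 0.6, 0.8]
gripper_width: 0.0401
grip_force: 0.0
time: 36.25
tcp_pos: [0.585, -0.007, 0.1015]
orientation: [179.9, 0.0, 86.2]
force: [0.9, 0.6, 6.0]
gripper_width: 0.0108
grip_force: 112.4
```

Converted, -0.02 m is -0.4, -0.015 m is -0.3.

```bash
python3 steer.py '[[[0,0,-0.2],0],[[0,0,-0.3],0],[[0,0,-0.4],0],[[0,0,-0.3],0],[[0,0,0],0],[[0,0,0],0]]'; python3 -c "
from h import *
to(.4915,.309,.16,86.2)"
```

```text
time: 36.85
tcp_pos: [0.5839, -0.0068, 0.1597]
orientation: [-179.9, -0.0, 86.2]
force: [0.5, -0.4, -5.2]
gripper_width: 0.0104
grip_force: 112.3
tool shift [ 3.089e-01 -1.132e-01 -1.000e-04] turn -0.0
```

Converted, 0.035 m is 0.7, 0.03 m is 0.6.

```bash
python3 steer.py '[[[0.2,-0.08,0],0],[[0.4,-0.14,0],0],[[0.6,-0.22,0],0],[[0.7,-0.26,0],0],[[0.7,-0.26,0],0],[[0.7,-0.26,0],0],[[0.7,-0.26,0],0],[[0.7,-0.26,0],0]]'; python3 steer.py '[[[0.6,-0.22,0],0],[[0.44,-0.16,0],0],[[0.24,-0.08,0],0],[[0.1,-0.04,0],0],[[0,0,0],0],[[0,0,0],0]]'; python3 steer.py '[[[0,0,0],-0.0333],[[0,0,0],-0.0667],[[0,0,0],-0.0778],[[0,0,0],-0.0778],[[0,0,0],-0.0778],[[0,0,0],-0.0778],[[0,0,0],-0.0778],[[0,0,0],-0.0778]]';python3 steer.py '[[[0,0,0],-0.0778],[[0,0,0],-0.0778],[[0,0,0],-0.0778],[[0,0,0],-0.0778],[[0,0,0],-0.0778],[[0,0,0],-0.0556],[[0,0,0],-0.0333],[[0,0,0],0]]'
python3 - <<'E'
from h import *
lids(z0=.159,zt=.03); print(manip.get_state()["tcp_pos"],manip.get_state()["force"])
to(.4915,.309,.046,181.2)
E
```

```text
time: 37.65
tcp_pos: [0.5116, 0.2352, 0.1594]
orientation: [-179.9, 0.0, 86.2]
force: [0.8, 0.0, -4.0]
gripper_width: 0.0107
grip_force: 112.5
time: 38.25
tcp_pos: [0.4932, 0.303, 0.1601]
orientation: [-180.0, 0.0, 86.1]
force: [-0.2, 0.5, -5.4]
gripper_width: 0.011
grip_force: 112.6
time: 39.05
tcp_pos: [0.4934, 0.3027, 0.1603]
orientation: [-180.0, 0.0, 137.4]
force: [-0.5, 0.7, -4.6]
gripper_width: 0.0103
grip_force: 112.6
time: 39.85
tcp_pos: [0.4933, 0.3028, 0.1603]
orientation: [-180.0, -0.0, -179.9]
force: [0.2, -0.2, -4.7]
gripper_width: 0.0104
grip_force: 112.6
wrist lid [4.537e+02 3.323e+02 3.700e+01 3.890e+01 1.000e-01] 3330 [377. 186.]
[0.49323213 0.30297198 0.16029283] [-0.12146122  0.25963061 -4.65780893]
tool shift [0.0017 0.0061 0.1143] turn -1.2
```

Converted, 0.03 m is 0.6, 0.025 m is 0.5, -1.2 degrees / 90 = -0.0133.

```bash
python3 steer.py '[[[0,0.08,0],-0.0133],[[0,0.06,0.2],0],[[0,0,0.5],0],[[0,0,0.6],0],[[0,0,0.5],0],[[0,0,0.2],0],[[0,0,0],0],[[0,0,0],0]]'; python3 -c "
from h import *
to(.4923,.310,.0455,181.2)"
```

```text
time: 40.7
tcp_pos: [0.4934, 0.3112, 0.0612]
orientation: [180.0, 0.1, -178.6]
force: [1.0, 0.0, -4.5]
gripper_width: 0.0105
grip_force: 112.7
tool shift [ 0.0011 -0.0012  0.0157] turn 0.2
```

Converted, 0.006 m is 0.12, 0.004 m is 0.08.

```bash
python3 steer.py '[[[0.02,-0.02,0.12],0],[[0,0,0.08],0],[[0,0,0.04],0],[[0,0,0.04],0],[[0,0,0],0],[[0,0,0],0]]'
```

```text
time: 41.3
tcp_pos: [0.4919, 0.3099, 0.0464]
orientation: [180.0, 0.0, -178.6]
force: [-0.1, 0.8, -4.5]
gripper_width: 0.0103
grip_force: 112.7
```

Converted, 0.001 m is 0.02.

```bash
python3 steer.py '[[[0,0,0.02],0],[[0,0,0.02],0],[[0,0,0],0],[[0,0,0],0]]'
```

```text
time: 41.7
tcp_pos: [0.4925, 0.31, 0.0454]
orientation: [180.0, 0.1, -178.6]
force: [0.7, -1.4, 5.2]
gripper_width: 0.0107
grip_force: 114.2
```

```bash
python3 steer.py '[[[0,0,0],0],[[0,0,0],0],[[0,0,0],0],[[0,0,0],0]]' 0.04; python3 steer.py '[[[0,0,-0.4],0],[[0,0,-0.8],0],[[0,0,-0.9],0],[[0,0,-0.9],0],[[0,0,0],0],[[0,0,0],0]]'
python3 - <<'E'
from h import *
p,d,C=look("wrist","w7"); X=cloud(d,C); z=X[...,2]; m=(z>.075)&(z<.09); m[300:]=0
print("plate",rect(m,.084,C),np.nanmedian(z[m])); lids(z0=.05,zt=.006)
H,S,V=hsv(p); m=(H>100)&(H<125)&(S>130)&(V>50); m[310:]=0; m[:,:200]=0; print("blue",rect(m,.004,C))
q=sc(-127,63); print(q); to(*q,.14,86.2)
E
```

```text
time: 42.1
tcp_pos: [0.4918, 0.3099, 0.0442]
orientation: [-180.0, -0.0, -178.6]
force: [0.2, -0.8, -0.3]
gripper_width: 0.0399
grip_force: 0.0
time: 42.7
tcp_pos: [0.4919, 0.3099, 0.1948]
orientation: [180.0, 0.1, -178.6]
force: [0.3, 0.0, -2.2]
gripper_width: 0.0397
grip_force: 0.0
plate [(array([490.1, 309.6,  59.7,  11.8,   1.7]), np.int32(776), array([321., 198.]))] 0.08355009004459651
wrist lid [526.8 336.2  37.3  34.7  20.7] 852 [345. 225.]
wrist lid [528.9 278.8  34.9  36.   47.9] 832 [292. 226.]
wrist lid [455.4 333.2  35.4  26.3  42.2] 428 [344. 162.]
blue [(array([486.3, 310. , 228. , 197.6,   1.2]), np.int32(12272), array([318., 143.]))]
[0.46195447 0.06287828]
tool shift [ 0.0351 -0.2459  0.0532] turn -84.8
```

View pics/w7.png

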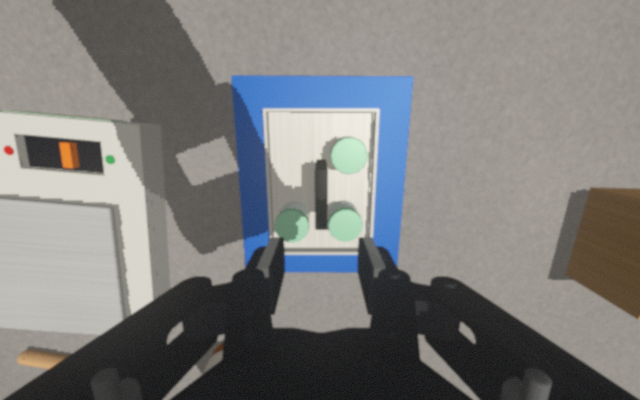

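The tray sits flat and centred on the blue mat, with its three pots upright. Next I'll switch off.

Converted, -0.041 m is -0.82, 0.006 m is 0.12, 8.2 degrees / 90 = 0.0911.

```bash
python3 steer.py '[[[0.12,-0.82,0],0],[[0.12,-0.82,0],0],[[0.12,-0.82,0],0],[[0.12,-0.82,0],0],[[0.12,-0.82,0],0],[[0.1,-0.82,0],0],[[0,0,0],0.0911],[[0,0,0],0.0911]]' 0 30; python3 steer.py '[[[0,0,0],0.0911],[[0,0,0],0.0911],[[0,0,0],0.0911],[[0,0,0],0.0911],[[0,0,0],0.0911],[[0,0,0],0.0911],[[0,0,0],0.0911],[[0,0,0],0.0911]]'; python3 steer.py '[[[0,0,0.6],0.0889],[[0,0,0.6],0.0556],[[0,0,0.4],0],[[0,0,0],0]]'
python3 - <<'E'
from h import *
p,d,C=look("wrist","w8"); H,S,V=hsv(p)
m=(H<18)&(S>150)&(V>120); m[300:]=0
print("nub",rect(m,.04,C,2))
m=(H>45)&(H<80)&(S>90);m[300:]=0;m[:,450:]=0; print("green",rect(m,.04,C,2))
to(*sc(-127,64),.037,86.2)
E
```

```text
time: 43.6
tcp_pos: [0.4622, 0.0619, 0.193]
orientation: [-180.0, -0.2, 164.5]
force: [-0.4, -0.7, -0.7]
gripper_width: 0.0001
grip_force: 0.0
time: 44.4
tcp_pos: [0.4622, 0.0631, 0.1929]
orientation: [-179.8, -0.0, 99.0]
force: [0.3, 0.0, 0.0]
gripper_width: 0.0001
grip_force: 0.0
time: 44.8
tcp_pos: [0.4608, 0.0632, 0.1112]
orientation: [-179.6, -0.0, 86.4]
force: [0.6, 0.1, -0.2]
gripper_width: -0.0001
grip_force: 0.0
nub [(array([460.8,  42.5,  11.4,  24.5,  86.6]), np.int32(198), array([327., 234.]))]
green [(array([463.8,  87.2,   7.1,   7. ,  86.5]), np.int32(81), array([325., 183.]))]
tool shift [0.0007 0.0005 0.0759] turn 0.2
```

View pics/w8.png

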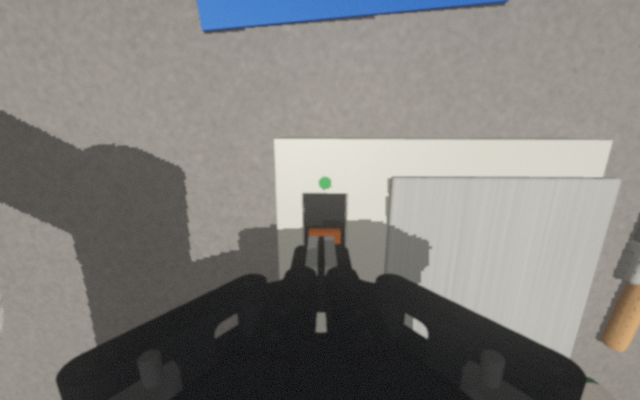

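The slot's green half is open below the fingertips (rows 194–228), and the nub at (325,235) is behind them. I'll descend and push towards red.

Converted, 0.04 m is 0.8, 0.025 m is 0.5.

```bash
python3 steer.py '[[[0,0.02,0.8],0],[[0,0,0.5],0],[[0,0,0.16],0],[[0,0,0.1],0],[[0,0,0],0],[[0,0,0],0]]'; python3 steer.py '[[[-0.08,0,0],0],[[-0.08,0,0],0],[[-0.08,0,0],0],[[-0.08,0,0],0],[[-0.06,0,0],0],[[0,0,0],0],[[0,0,0],0]]'
```

```text
time: 45.45
tcp_pos: [0.4645, 0.0629, 0.0374]
orientation: [179.9, 0.0, 86.4]
force: [-0.2, -0.4, 0.1]
gripper_width: 0.0003
grip_force: 0.0
time: 46.15
tcp_pos: [0.463, 0.0446, 0.0367]
orientation: [179.9, -0.1, 86.3]
force: [1.2, 7.7, 6.0]
gripper_width: -0.0
grip_force: 5.1
```

Converted, -0.002 m is -0.04, -0.001 m is -0.02.

```bash
python3 steer.py '[[[-0.04,0,0],0],[[-0.04,0,0],0],[[-0.02,0,0],0],[[0,0,0],0],[[0,0,0],0]]'
```

```text
time: 46.65
tcp_pos: [0.4628, 0.0432, 0.0368]
orientation: [179.9, -0.5, 86.3]
force: [5.1, 36.5, 7.7]
gripper_width: -0.0004
grip_force: 15.3
```

Converted, -0.045 m is -0.9, -0.04 m is -0.8.

```bash
python3 steer.py '[[[0.12,0,0],0],[[0.1,0,0],0],[[0,0,-0.6],0],[[0,0,-0.9],0],[[0,0,-0.9],0],[[-0.8,-0.8,0],0],[[-0.8,-0.8,0],0],[[-0.8,-0.8,0],0]]'; python3 steer.py '[[[0,-0.6,0],0],[[0,0,0],0]]'
python3 - <<'E'
from h import *
s=manip.get_state(); print(s["tcp_pos"],s["force"])
p,d,C=look("top"); cv2.imwrite("pics/t9.png",p[120:320,130:500,::-1].repeat(2,0).repeat(2,1)); H,S,V=hsv(p)
m=(H<15)&(S>150)&(V>120); m[:240]=0;m[290:]=0;m[:,:250]=0;m[:,370:]=0
print("nub",rect(m,.04,C,2)); lids("top",z0=.05)
E
```

```text
time: 47.45
tcp_pos: [0.3488, -0.0499, 0.1563]
orientation: [-180.0, 0.0, 86.5]
force: [1.3, -2.0, -0.6]
gripper_width: 0.0003
grip_force: 0.0
time: 47.65
tcp_pos: [0.3172, -0.0472, 0.156]
orientation: [-179.9, -0.0, 86.2]
force: [0.3, 0.2, 0.4]
gripper_width: 0.0002
grip_force: 0.0
[ 0.31722108 -0.04720708  0.15598241] [0.33007225 0.19512446 0.37979595]
nub [(array([460.4,  30.2,  10.2,  25.4,  88.9]), np.int32(50), array([297., 258.])), (array([457.9, -16.8,   2.5,   2.5,  88.5]), np.int32(4), array([316., 258.]))]
top lid [453.8 334.8  37.5  32.4  88.5] 173 [175. 264.]
top lid [530.5 277.2  35.6  33.2  88.6] 168 [199. 233.]
top lid [529.4 335.6  35.6  33.1  88.6] 159 [176. 234.]
top lid [ 719.8 -174.5   49.7   24.7   65.4] 56 [372. 158.]
```

View pics/t9.png

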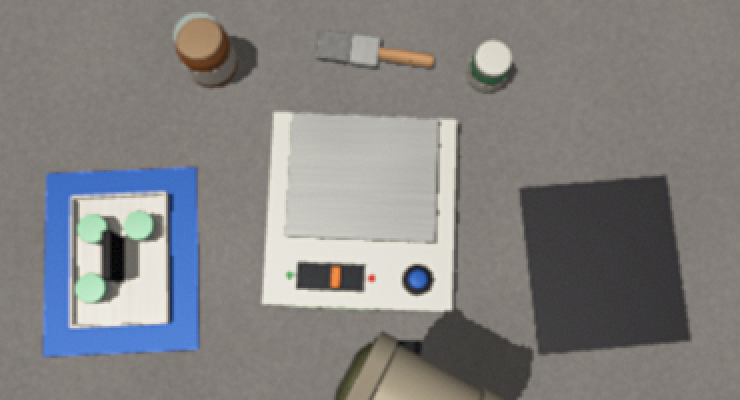

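The final view shows the tray centred on the blue mat with three pots, the switch nub at (335,277) back at its off end, and the jars and brush where they were. I'll hand the job in.

```bash
python3 -c "
from station import manip, optics
print(manip.job_done())"
```

```text
the job is handed in; nothing more can be done
None
```

I weighed the three pots present together in the tray (switch on, tared empty, over two seconds untouched on the pan), returned the loaded tray to the middle of the blue mat, slid the switch back off and handed the job in; no verdict was returned.

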